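Load a seed counting board into the spring holder

ROBOT

A 6-joint arm with a two-finger parallel gripper is mounted at the origin on the work surface. World frame = base frame: x ahead of the robot, y to its left, z up, the work surface at z = 0. Lengths are in m, angles in degrees, forces in N, time in s.
With the tool pointing down it reaches from about 0.25 to 0.8 m from the base axis. Payload 3.9 kg.
Tool frame: the origin (TCP) lies at the centre of the arm's flange, where the gripper is bolted on; the fingertips stand 173 mm ahead of it and the grasp point (between the pads) lies grip_point_offset ahead of it (grip_point_offset is the distance from the TCP to the grasp point, in m); z points along the fingers, y is the line along which they close (so a half turn about z gives the same grasp; the last joint's range is limited). The gripper opens to 85 mm and grips with 20 to 120 N. Pads are 22 mm wide; open, the fingers measure 114 mm over their backs; the gripper's body (76 mm by 85 mm) begins 54 mm behind the grasp point. The pads swing forward as they close: fully open they stand 13 mm farther back than shut.
Start: joints at [68.87, 14.897, -7.913, 67.191, 0, 90], TCP at [0.189, 0.49, 0.405] pointing down, gripper open.
Joint ranges: [-159.42, 159.42], [-47.68, 98.78], [-73.54, 78.23], [-108.79, 121.32], [-90, 84.71], [-180, 180]. Speed limits (degrees/s): [147.25, 147.25, 180, 180, 180, 180].

INTERFACE

Orientations are given as [roll, pitch, yaw] about the fixed x, y, z axes, in that order (R = Rz(yaw) Ry(pitch) Rx(roll)).
In Python, from workcell import * gives the robot as it stands.
- The arm moves only by the tool play_rows, never from a script. Its argument "series" is a list of rows, each an object of numbers: "x", "y", "z": the shift along the world's x, y, z in m; "rx", "ry", "rz": the turn, a rotation vector about the world's x, y, z in degrees. A call has 1 to 12 rows; each row shifts and turns the commanded pose from where the row before left it; what a row does not reach is not made up. A row lasts 1/12 s, in which the tool goes at most 41.7 mm and 7.16 degrees, less where a joint would pass 70% of its speed; a pose out of reach is approached as far as the arm can. A call is refused whole if a number of a shift passes 0.0417 or a number of a turn 7.16, either way. A call with a gripper value outside its range is refused whole. "claw" is the closure, from -1 (fully open) to 1 (shut), set as the call begins (left out, the last holds). The fingers move at their own pace and stop on an object; "newtons" is the grip in N (left out, the last holds). Time passes only in rows, so rows that do not move let the fingers close. It gives the time, the measured TCP pose, the force, the opening and the grip force at its end, in the units of the state.
- read_state(): the state, without advancing time (a new reading comes with each control period).
- read_camera(name): name is "scene" or "top"; returns a dict with "frame" (480x640x3 uint8, blue, green, red), "depth" (480x640 float32, m along the optical axis (not along the pixel's ray), 0 where there is no reading), "mtx" (3x3 intrinsics, pixels), "rvec" (rotation vector, rad) and "tvec" (3), from world to camera coordinates, as OpenCV has them. Camera axes: x right, y down, z forward; pixel columns grow to the right and rows downward; lengths in m; the calibration is good to about 2 mm. A picture is of the moment at which its call begins.
- hand_in(): hands the job in; it is judged then, once.
Trained networks look in a picture, given as the dict that the camera call returned (one of the last four; its "shot" number tells which), for a name from the list of things; names that differ only in an ending like _2 or _b are one class to them, and where a whole thing is asked for, a point or a joint stands for the part that bears it (a point fixed in the world has none). Each returns a list of dicts, best first, with "conf" (0 to 1); they miss things now and then, are a little off and sometimes report something else, mostly with a low value. They report only what shows in the picture. A call takes as long as a camera call.
- search_frame(label, picture): "location" ([column, row] in pixels, amid what is visible of it).
- cut_out(label, picture): "region" (480x640 bool, what is visible of it) and "location" ([column, row] in pixels, amid what is visible of it).
The state is a dict: "time_s": time; "joints": joint angles; "joint_velocities": joint speeds; "joint_efforts": joint torques, N m; "eef_pos": TCP position; "tcp_rot": TCP orientation; "force": force on the tool from outside, world axes, zero at the start; "moment": the same for the moment, N m; "width": finger opening in m; "grip_force": force on a finger pad.
Only numpy, scipy, OpenCV 4.12 (cv2) and the standard library are available. Lean on these libraries where they do the work, as an engineer would, in place of code of your own. Each camera call takes 0.05 s, during which the arm holds its last target. There are 200 camera calls.

TASK

Take the long counting board out of the rack, lay it flat on the cardboard sheet with its pockets facing up and let go of it. Then take it up again across its width and load it into the spring holder, pockets up: push one end under the lip of one sprung jaw, lower the other end past the opposite lip, and let go so that it sits level on both ledges, under both lips and centred between the jaws. Leave the short board and the other things where they are.

Things in the scene. Friction and masses are not known exactly. Their poses are not given: they have to be found in the camera images.
- board: Long counting board: rigid white plastic plate 150 x 60 x 9 mm, 0.09 to 0.18 kg, one broad face marked with a grid of small round grey pockets. Origin: centre of the plain face. Own x along the 150 mm, y along the 60 mm, z out of the pocket face (at z = 9 mm). It starts in the rack on a long edge, own +y down, its top edge 60 mm above the slot floor, pockets facing sideways.
- short_board: A bystander: the same kind of plate, only 100 mm long (100 x 60 x 9 mm), standing in the rack's other slot. Same frame as the long board. It stays in the rack.
- rack: Wooden rack, fixed, base 150 (own x) x 130 (y) x 12 mm, origin under its centre. Two slots along own x at y = +38 and -38 mm, floor 12 mm above the table; either board may be in either slot. A slot is 11 mm wide between pairs of cheeks (tops 46 mm above the table, 18 mm long, 6 mm thick) at x = +40 and -40 mm; its middle is free for fingers.
- sheet: Brown cardboard sheet fixed flat on the table, 260 (own x) x 170 (own y) x 3 mm thick. Origin: centre of the underside, so its top is at z = +3 mm.
- holder: Spring board holder, fixed: dark steel base 270 (own x) x 56 (y) x 12 mm, two aluminium jaws 50 mm wide facing each other along own x. Origin: under its centre, midway between the jaws. The lips are 124 mm apart at rest: to get the 150 mm board in, one jaw must be pushed out 20 mm or more (8 to 11 N). With both ends in, each jaw is out about 7 mm and the springs centre the board.
- jaw_near (a joint): Slide of the jaw on the holder's own -x side: 0 at rest, to 0.028 m pushed outwards, spring 400 N/m. At rest, measured from the holder's middle: ledge from 50 mm outwards (top 45 mm above the table), lip over it from 62 mm outwards (underside 60, top 65 mm above the table), back wall of the groove at 68 mm. Free room between the jaws down to the base, 12 mm above the table.
- jaw_far (a joint): Slide of the jaw on the holder's own +x side: 0 at rest, to 0.028 m pushed outwards. Mirror image of jaw_near, same sizes and spring.
- bowl: Bystander: open steel bowl, 120 mm across the rim, 50 mm high. Origin: centre of the underside.
- jar: Bystander: closed glass jar, 70 mm across, 90 mm high. Origin: centre of the underside.
- dish_a: Bystander: closed round clear dish with a white lid, 89 mm across, 20 mm high. Origin: centre of the underside.
- dish_b: Bystander: a second dish, the same as dish_a.
- brush: Bystander: small hand brush lying on the table along its own x. Origin: on the table under its middle.
- scoop: Bystander: a spoon lying on the table along its own x. Origin: on the table under its middle.

How it is judged:
By the outcome, as a careful person would: the job done as asked, in the order asked, and still so for the second after the job is handed in, with the robot touching nothing.
It also fails if it takes over 64 s, if anything falls off the work surface, if the arm or the gripper's body presses on something with over 40 N, if the wrist force passes 120 N, or if a joint passes its speed limit or range.

## Working session

There is one attempt and no reset: what is moved stays moved. The work goes in short steps, Python scripts to look and compute and a tool call to move; the robot and the scene stay as the last step left them, time stands still between calls to the robot, and variables do not carry over. Pictures are saved under pics/ and viewed, at most 10 in all, crops included, and the job is handed in when it is done.

Besides the shell and the picture viewer there is one more tool, called after "Request:" by a JSON object that holds its "name" and its "arguments". play_rows: Moves the arm, as the interface text tells. Its arguments: {"type":"object","properties":{"series":{"type":"array"},"claw":{"type":"number"},"newtons":{"type":"number"}},"required":["series"]}

```bash
ls; mkdir -p pics; cat > h.py <<'E'
from workcell import *
import numpy as np, cv2
from scipy.spatial.transform import Rotation as Ro
def pts(p):
    K=p["mtx"];d=p["depth"];v,u=np.mgrid[0:480,0:640]
    c=np.stack([(u-K[0,2])/K[0,0]*d,(v-K[1,2])/K[1,1]*d,d],-1)
    R=cv2.Rodrigues(np.array(p["rvec"],float))[0]
    w=(c-np.array(p["tvec"]).ravel())@R
    w[d<=0]=np.nan
    return w
E
python3 - <<'E'
from h import *
s=read_state();print({k:np.round(v,3) for k,v in s.items()})
import workcell;print([n for n in dir(workcell) if not n.startswith('_')])
try: print(grip_point_offset)
except Exception as e: print(e)
for n in("top","scene"):
    p=read_camera(n);cv2.imwrite(f"pics/{n}0.png",p["frame"]);np.savez(f"{n}0.npz",w=pts(p),f=p["frame"])
    w=pts(p)
    for l in["board","short_board","rack","sheet","holder","jaw_near","jaw_far","bowl","jar","dish_a","brush","scoop"]:
        for r in cut_out(l,p)[:2]:
            m=r["region"];q=w[m];q=q[~np.isnan(q[:,0])]
            if len(q)<5: continue
            rect=cv2.minAreaRect(q[:,:2].astype(np.float32))
            print(n,l,round(r["conf"],2),np.round(r["location"]),"n",len(q),"med",np.round(np.median(q,0),3),"z",np.round(np.percentile(q[:,2],[2,98]),3),"rect",np.round(rect[0],3),np.round(rect[1],3),round(rect[2],1))
E
```

```text
pics
{'time_s': np.float64(0.0), 'joints': array([ 6.8869e+01,  1.4936e+01, -7.9860e+00,  6.7191e+01,  1.0000e-03,
        9.0002e+01]), 'joint_velocities': array([ 0.089, -0.054,  0.025,  0.115,  0.01 ,  0.04 ]), 'joint_efforts': array([-3.0000e-03, -4.0567e+01,  2.5392e+01,  1.8000e-02, -0.0000e+00,
       -0.0000e+00]), 'eef_pos': array([0.189, 0.489, 0.404]), 'tcp_rot': array([-1.79886e+02, -1.00000e-03,  1.58867e+02]), 'force': array([ 0.168, -0.061,  0.092]), 'moment': array([-0.038,  0.021,  0.028]), 'grip_force': np.float64(0.0), 'width': np.float64(0.085)}
['Unreachable', 'cut_out', 'grip_point_offset', 'hand_in', 'read_camera', 'read_state', 'search_frame']
0.1547
top board 0.62 [241. 282.] n 384 med [0.487 0.246 0.067] z [0.013 0.077] rect [0.493 0.253] [0.026 0.148] 81.9
top short_board 0.63 [215. 276.] n 262 med [0.506 0.32  0.066] z [0.021 0.078] rect [0.508 0.329] [0.026 0.099] 80.7
top rack 0.91 [231. 277.] n 1790 med [0.506 0.286 0.013] z [0.006 0.049] rect [0.507 0.285] [0.135 0.154] 82.2
top sheet 0.6 [314. 255.] n 5068 med [0.557 0.05  0.004] z [-0.001  0.009] rec
[... 2568 characters left out ...]
18] 16.7
scene jar 0.94 [343. 350.] n 1641 med [0.715 0.301 0.068] z [0.007 0.093] rect [0.687 0.252] [0.148 0.07 ] 59.6
scene jar 0.58 [423. 303.] n 1267 med [0.495 0.248 0.052] z [0.011 0.074] rect [0.469 0.221] [0.076 0.193] 84.0
scene dish_a 0.96 [242. 254.] n 883 med [ 0.77  -0.094  0.02 ] z [0.002 0.024] rect [ 0.764 -0.081] [0.138 0.095] 85.4
scene dish_a 0.84 [300. 157.] n 499 med [ 0.458 -0.43   0.02 ] z [0.    0.024] rect [ 0.458 -0.455] [0.094 0.122] 16.1
scene brush 0.73 [461. 384.] n 1497 med [0.531 0.434 0.018] z [0.006 0.023] rect [0.5   0.428] [0.199 0.05 ] 4.7
scene scoop 0.9 [232. 175.] n 355 med [ 0.664 -0.45   0.012] z [0.001 0.023] rect [ 0.677 -0.455] [0.194 0.051] 21.4
```

View pics/top0.png

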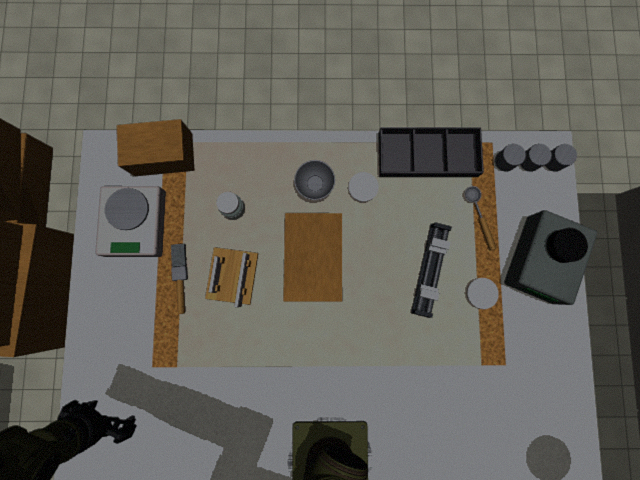

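View pics/scene0.png

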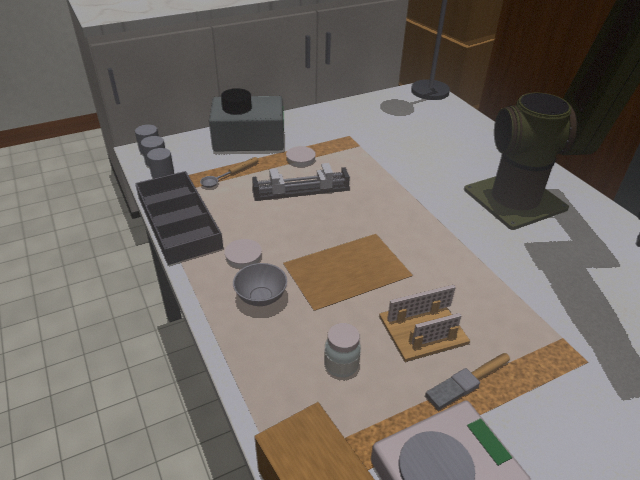

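```bash
python3 - <<'E'
import numpy as np,cv2
for n in("top","scene"):
    z=np.load(n+"0.npz");w=z["w"];f=z["f"].astype(int)
    # board top strip z 62..80 near rack
    x,y,h=w[...,0],w[...,1],w[...,2]
    def rect(m,name):
        q=w[m];
        if len(q)<8:return print(n,name,len(q))
        c=q[:,:2].mean(0);u,s,v=np.linalg.svd(q[:,:2]-c,full_matrices=False);d=v[0]*np.sign(v[0][0]);t=(q[:,:2]-c)@d;e=(q[:,:2]-c)@np.array([-d[1],d[0]])
        r=np.percentile(t,[0.5,99.5]);mid=c+d*r.mean()
        print(n,name,len(q),"mid",mid.round(4),"len",np.ptp(r).round(4),"ang",np.degrees(np.arctan2(d[1],d[0])).round(2),"wid",np.percentile(e,[2,98]).round(4),"z",np.median(q[:,2]).round(4))
    R=(x>.38)&(x<.62)&(y>.2)&(y<.38)
    rect(R&(h>.064)&(y<.285),"board top");rect(R&(h>.064)&(y>.285),"short top")
    rect(R&(h>.05)&(y<.285),"board all")
    J=(x>.38)&(x<.68)&(y>-.4)&(y<-.2)
    rect(J&(h>.060)&(x<.52),"near top");rect(J&(h>.060)&(x>.52),"far top")
    rect(J&(h>.009)&(h<.017),"base");rect(J&(h>.041)&(h<.049),"ledges");rect(J&(h>.01),"all")
E
```

```text
top board top 208 mid [0.4916 0.2474] len 0.147 ang -7.52 wid [-0.0043  0.005 ] z 0.073
top short top 147 mid [0.5062 0.322 ] len 0.0993 ang -7.6 wid [-0.0043  0.0053] z 0.0724
top board all 261 mid [0.4914 0.2467] len 0.1467 ang -7.63 wid [-0.0037  0.0057] z 0.0721
top near top 150 mid [ 0.4497 -0.2728] len 0.0507 ang 76.1 wid [-0.0108  0.0107] z 0.0659
top far top 145 mid [ 0.5908 -0.3088] len 0.0497 ang 76.17 wid [-0.0107  0.0105] z 0.0655
top base 683 mid [ 0.5176 -0.2866] len 0.2612 ang -13.34 wid [-0.0315  0.0259] z 0.0126
top ledges 298 mid [ 0.5207 -0.29  ] len 0.2652 ang -14.32 wid [-0.0248  0.0239] z 0.0452
top all 1803 mid [ 0.5197 -0.2907] len 0.265 ang -13.32 wid [-0.1139  0.0277] z 0.0328
scene board top 384 mid [0.4923 0.2472] len 0.1482 ang -7.52 wid [-0.0063  0.005 ] z 0.071
scene short top 277 mid [0.5074 0.3216] len 0.1 ang -7.17 wid [-0.0068  0.0045] z 0.0714
scene board all 663 mid [0.493 0.248] len 0.1492 ang -7.73 wid [-0.007  0.004] z 0.0664
scene near top 97 mid [ 0.451  -0.2738] len 0.0544 ang 76.86 wid [-0.0104  0.0103] z 0.0656
scene far top 101 mid [ 0.5927 -0.3098] len 0.0591 ang 76.26 wid [-0.0104  0.0108] z 0.0652
scene base 616 mid [ 0.5252 -0.2859] len 0.264 ang -13.58 wid [-0.0393  0.0224] z 0.0127
scene ledges 256 mid [ 0.5228 -0.2876] len 0.2652 ang -13.39 wid [-0.0297  0.0225] z 0.0455
scene all 1815 mid [ 0.5237 -0.2872] len 0.2642 ang -13.48 wid [-0.0357  0.0226] z 0.031
```

The long board is nearest the sheet: top (241,282), scene (419,302). Its pockets face world +y. The short board is at scene (436,328), the sheet at top (314,255) and the holder at top (430,270). I'm moving to above the board.

Request:
{"name": "play_rows", "arguments": {"series": [{"x":0.0253,"y":-0.0202,"z":-0.0096,"rz":1.13},{"x":0.0253,"y":-0.0202,"z":-0.0096,"rz":1.13},{"x":0.0253,"y":-0.0202,"z":-0.0096,"rz":1.13},{"x":0.0253,"y":-0.0202,"z":-0.0096,"rz":1.13},{"x":0.0253,"y":-0.0202,"z":-0.0096,"rz":1.13},{"x":0.0253,"y":-0.0202,"z":-0.0096,"rz":1.13},{"x":0.0253,"y":-0.0202,"z":-0.0096,"rz":1.13},{"x":0.0253,"y":-0.0202,"z":-0.0096,"rz":1.13},{"x":0.0253,"y":-0.0202,"z":-0.0096,"rz":1.13},{"x":0.0253,"y":-0.0202,"z":-0.0096,"rz":1.13},{"x":0.0253,"y":-0.0202,"z":-0.0096,"rz":1.13},{"x":0.0253,"y":-0.0202,"z":-0.0096,"rz":1.13}], "claw": 0.0, "newtons": 40}}

```text
invalid input at $.series[0]: expected keys x, y, z, rx, ry, rz
```

Request:
{"name": "play_rows", "arguments": {"series": [{"x":0.0253,"y":-0.0202,"z":-0.0096,"rx":0,"ry":0,"rz":1.13},{"x":0.0253,"y":-0.0202,"z":-0.0096,"rx":0,"ry":0,"rz":1.13},{"x":0.0253,"y":-0.0202,"z":-0.0096,"rx":0,"ry":0,"rz":1.13},{"x":0.0253,"y":-0.0202,"z":-0.0096,"rx":0,"ry":0,"rz":1.13},{"x":0.0253,"y":-0.0202,"z":-0.0096,"rx":0,"ry":0,"rz":1.13},{"x":0.0253,"y":-0.0202,"z":-0.0096,"rx":0,"ry":0,"rz":1.13},{"x":0.0253,"y":-0.0202,"z":-0.0096,"rx":0,"ry":0,"rz":1.13},{"x":0.0253,"y":-0.0202,"z":-0.0096,"rx":0,"ry":0,"rz":1.13},{"x":0.0253,"y":-0.0202,"z":-0.0096,"rx":0,"ry":0,"rz":1.13},{"x":0.0253,"y":-0.0202,"z":-0.0096,"rx":0,"ry":0,"rz":1.13},{"x":0.0253,"y":-0.0202,"z":-0.0096,"rx":0,"ry":0,"rz":1.13},{"x":0.0253,"y":-0.0202,"z":-0.0096,"rx":0,"ry":0,"rz":1.13}], "claw": 0.0, "newtons": 40}}

```text
time_s: 2.3
eef_pos: [0.494, 0.2461, 0.2891]
tcp_rot: [180.0, 0.0, 172.5]
force: [-0.2, 0.1, -0.1]
width: 0.043
grip_force: 0.0
```

Request:
{"name": "play_rows", "arguments": {"series": [{"x":-0.002,"y":0.001,"z":-0.02,"rx":0,"ry":0,"rz":0},{"x":0,"y":0,"z":-0.02,"rx":0,"ry":0,"rz":0},{"x":0,"y":0,"z":-0.02,"rx":0,"ry":0,"rz":0},{"x":0,"y":0,"z":-0.014,"rx":0,"ry":0,"rz":0},{"x":0,"y":0,"z":0,"rx":0,"ry":0,"rz":0}]}}

```text
time_s: 2.72
eef_pos: [0.4895, 0.2474, 0.2125]
tcp_rot: [-179.8, -0.3, 172.4]
force: [0.0, 0.5, 0.5]
width: 0.0428
grip_force: 0.0
```

Request:
{"name": "play_rows", "arguments": {"series": [{"x":0,"y":0,"z":0,"rx":0,"ry":0,"rz":0},{"x":0,"y":0,"z":0,"rx":0,"ry":0,"rz":0},{"x":0,"y":0,"z":0,"rx":0,"ry":0,"rz":0},{"x":0,"y":0,"z":0,"rx":0,"ry":0,"rz":0},{"x":0,"y":0,"z":0,"rx":0,"ry":0,"rz":0},{"x":0,"y":0,"z":0,"rx":0,"ry":0,"rz":0}], "claw": 1.0, "newtons": 50}}

```text
time_s: 3.22
eef_pos: [0.4912, 0.2476, 0.2167]
tcp_rot: [-179.9, 0.1, 172.4]
force: [0.4, -5.5, 3.7]
width: 0.0081
grip_force: 49.7
```

Request:
{"name": "play_rows", "arguments": {"series": [{"x":0,"y":0,"z":0.02,"rx":0,"ry":0,"rz":0},{"x":0,"y":0,"z":0.03,"rx":0,"ry":0,"rz":0},{"x":0,"y":0,"z":0.03,"rx":0,"ry":0,"rz":0},{"x":0.006,"y":-0.01,"z":0.02,"rx":0,"ry":0,"rz":3.8},{"x":0.007,"y":-0.03,"z":0,"rx":0,"ry":0,"rz":3.8},{"x":0.007,"y":-0.038,"z":0,"rx":5,"ry":0,"rz":0},{"x":0.008,"y":-0.038,"z":0,"rx":6,"ry":0,"rz":0},{"x":0.008,"y":-0.038,"z":0,"rx":6,"ry":0,"rz":0},{"x":0.008,"y":-0.038,"z":-0.01,"rx":6,"ry":0,"rz":0},{"x":0.008,"y":-0.038,"z":-0.01,"rx":6,"ry":0,"rz":0},{"x":0.008,"y":-0.038,"z":-0.01,"rx":6,"ry":0,"rz":0},{"x":0.004,"y":-0.038,"z":-0.01,"rx":5,"ry":0,"rz":0}]}}

```text
time_s: 4.22
eef_pos: [0.5558, -0.0598, 0.2766]
tcp_rot: [139.8, 0.4, 180.0]
force: [1.3, 0.5, -1.6]
width: 0.0084
grip_force: 49.2
```

```bash
python3 - <<'E'
from h import *
p=read_camera("scene");cv2.imwrite("pics/s1.png",p["frame"])
s=read_state();print({k:np.round(v,3) for k,v in s.items()})
for r in cut_out("board",p)[:1]:
    q=pts(p)[r["region"]];q=q[~np.isnan(q[:,0])];c=np.median(q,0)
    u,S,v=np.linalg.svd(q-q.mean(0),full_matrices=False);print(r["conf"],len(q),c,v.round(2),np.percentile(q,[2,98],axis=0).round(3))
E
```

```text
{'time_s': np.float64(4.267), 'joints': array([-16.228,  29.198, -12.416,  61.285,  38.351, -20.286]), 'joint_velocities': array([ 5.293, -2.49 , -3.653, -5.96 , -8.208, 14.43 ]), 'joint_efforts': array([  7.062, -60.516,  22.048,   3.668,   4.647,  -0.47 ]), 'eef_pos': array([ 0.556, -0.067,  0.272]), 'tcp_rot': array([1.39857e+02, 1.70000e-02, 1.79549e+02]), 'force': array([ 2.212, -5.264, -5.222]), 'moment': array([-1.194, -0.121, -0.123]), 'grip_force': np.float64(49.412), 'width': np.float64(0.008)}
0.6 1599 [0.56309227 0.05647213 0.14399563] [[ 0.98  0.14  0.16]
 [ 0.21 -0.56 -0.8 ]
 [-0.02  0.82 -0.58]] [[ 0.485 -0.047  0.003]
 [ 0.631  0.074  0.169]]
```

View pics/s1.png

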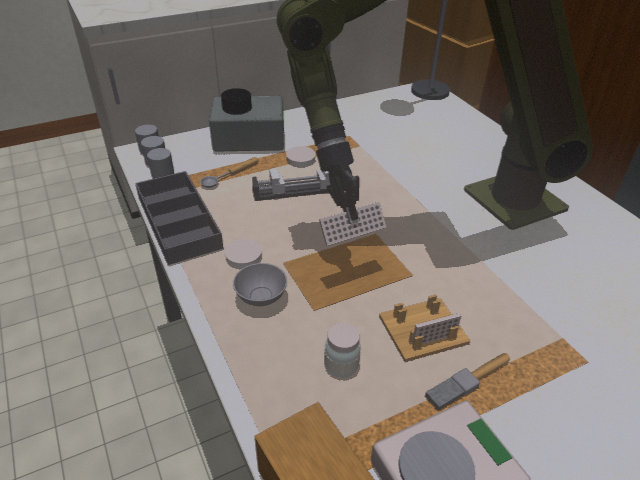

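Request:
{"name": "play_rows", "arguments": {"series": [{"x":0,"y":-0.005,"z":-0.025,"rx":2.5,"ry":0,"rz":0},{"x":0,"y":-0.005,"z":-0.03,"rx":2,"ry":0,"rz":0},{"x":0,"y":0,"z":-0.03,"rx":0,"ry":0,"rz":0},{"x":0,"y":0,"z":-0.02,"rx":0,"ry":0,"rz":0},{"x":0,"y":0,"z":0,"rx":0,"ry":0,"rz":0},{"x":0,"y":0,"z":0,"rx":0,"ry":0,"rz":0}]}}

```text
time_s: 4.82
eef_pos: [0.5548, -0.067, 0.1705]
tcp_rot: [135.5, -0.0, -179.9]
force: [-0.1, -0.3, -0.8]
width: 0.008
grip_force: 49.2
```

Request:
{"name": "play_rows", "arguments": {"series": [{"x":0,"y":-0.005,"z":-0.01,"rx":-3,"ry":0,"rz":0},{"x":0,"y":-0.005,"z":-0.01,"rx":-2.5,"ry":0,"rz":0},{"x":0,"y":0,"z":-0.006,"rx":0,"ry":0,"rz":0},{"x":0,"y":0,"z":0,"rx":0,"ry":0,"rz":0},{"x":0,"y":0,"z":0,"rx":0,"ry":0,"rz":0}]}}

```text
time_s: 5.23
eef_pos: [0.5552, -0.0746, 0.1588]
tcp_rot: [139.4, 0.5, 179.6]
force: [-19.5, -7.9, 68.7]
width: 0.0081
grip_force: 74.0
```

Request:
{"name": "play_rows", "arguments": {"series": [{"x":0,"y":0,"z":0.02,"rx":0,"ry":0,"rz":0},{"x":0,"y":0,"z":0.01,"rx":5,"ry":0,"rz":0},{"x":0,"y":0,"z":0,"rx":5,"ry":0,"rz":0},{"x":0,"y":0,"z":0,"rx":0,"ry":0,"rz":0},{"x":0,"y":0,"z":0,"rx":0,"ry":0,"rz":0}]}}

```text
time_s: 5.65
eef_pos: [0.5557, -0.0779, 0.176]
tcp_rot: [131.2, 0.2, -180.0]
force: [0.0, -0.0, -1.5]
width: 0.008
grip_force: 50.3
```

```bash
python3 - <<'E'
from h import *
p=read_camera("scene");cv2.imwrite("pics/s2.png",p["frame"][150:320,220:480].repeat(3,0).repeat(3,1))
s=read_state();print({k:np.round(s[k],3) for k in("joints","eef_pos","tcp_rot","force","width")})
w=pts(p)
R=Ro.from_euler("xyz",s["tcp_rot"],degrees=True).as_matrix()
q=w.reshape(-1,3);q=q[~np.isnan(q[:,0])]
l=(q-np.array(s["eef_pos"]))@R  # tool frame
m=(abs(l[:,1])<.012)&(l[:,2]>.13)&(l[:,2]<.24)&(abs(l[:,0])<.1);b=l[m]
print(len(b),np.percentile(b,[1,50,99],axis=0).round(4))
for a in (-.06,-.03,0,.03,.06):
    k=b[abs(b[:,0]-a)<.012];print(a,len(k),np.percentile(k[:,2],[2,98]).round(4),np.median(k[:,1]).round(4))
E
```

```text
{'joints': array([-18.736,  38.414, -15.64 ,  56.04 ,  45.506, -27.343]), 'eef_pos': array([ 0.555, -0.078,  0.176]), 'tcp_rot': array([ 1.31160e+02,  1.44000e-01, -1.79958e+02]), 'force': array([-0.203,  0.048, -0.939]), 'width': np.float64(0.008)}
1540 [[-0.0751 -0.0044  0.1375]
 [-0.0087  0.0047  0.1738]
 [ 0.0725  0.0112  0.2023]]
-0.06 262 [0.1447 0.202 ] 0.0046
-0.03 253 [0.1443 0.2019] 0.0047
0 211 [0.1327 0.202 ] 0.0059
0.03 241 [0.1441 0.2018] 0.0048
0.06 238 [0.1437 0.2013] 0.0045
```

View pics/s2.png

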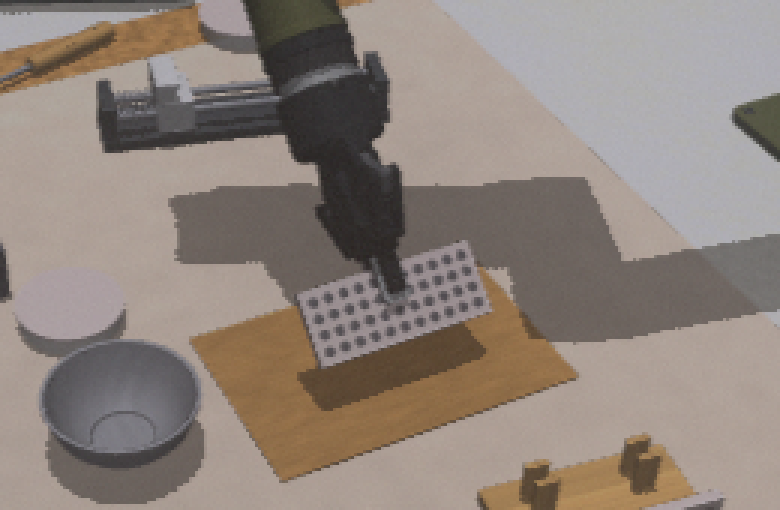

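Request:
{"name": "play_rows", "arguments": {"series": [{"x":0,"y":0,"z":-0.015,"rx":0,"ry":0,"rz":0},{"x":0,"y":0,"z":-0.012,"rx":0,"ry":0,"rz":0},{"x":0,"y":0,"z":-0.006,"rx":0,"ry":0,"rz":0},{"x":0,"y":0,"z":0,"rx":0,"ry":0,"rz":0},{"x":0,"y":0,"z":0,"rx":0,"ry":0,"rz":0}]}}

```text
time_s: 6.12
eef_pos: [0.5546, -0.0775, 0.1411]
tcp_rot: [131.0, -0.0, -180.0]
force: [-0.5, -0.4, -1.4]
width: 0.0083
grip_force: 50.2
```

Request:
{"name": "play_rows", "arguments": {"series": [{"x":0,"y":0,"z":0,"rx":0,"ry":0,"rz":0},{"x":0,"y":0,"z":0,"rx":0,"ry":0,"rz":0},{"x":0,"y":0,"z":0,"rx":0,"ry":0,"rz":0},{"x":0,"y":0,"z":0,"rx":0,"ry":0,"rz":0}], "claw": 0.5}}

```text
time_s: 6.45
eef_pos: [0.555, -0.0777, 0.1418]
tcp_rot: [131.0, 0.0, -180.0]
force: [0.3, 1.0, -1.0]
width: 0.0212
grip_force: 0.2
```

Request:
{"name": "play_rows", "arguments": {"series": [{"x":0,"y":-0.007,"z":0.006,"rx":0,"ry":0,"rz":0},{"x":0,"y":-0.011,"z":0.01,"rx":0,"ry":0,"rz":0},{"x":0,"y":-0.011,"z":0.01,"rx":0,"ry":0,"rz":0},{"x":0,"y":-0.015,"z":0.013,"rx":0,"ry":0,"rz":0},{"x":0,"y":-0.015,"z":0.02,"rx":0,"ry":0,"rz":0},{"x":0,"y":0,"z":0.03,"rx":-6,"ry":0,"rz":0},{"x":0,"y":0,"z":0.03,"rx":-7,"ry":0,"rz":0},{"x":0,"y":0,"z":0.02,"rx":-7,"ry":0,"rz":0},{"x":0,"y":0,"z":0,"rx":-7,"ry":0,"rz":0},{"x":0,"y":0,"z":0,"rx":-7,"ry":0,"rz":0},{"x":0,"y":0,"z":0,"rx":-7,"ry":0,"rz":0},{"x":0,"y":0,"z":0,"rx":-7,"ry":0,"rz":0}]}}

```text
time_s: 7.45
eef_pos: [0.5548, -0.1367, 0.2818]
tcp_rot: [179.3, 0.1, 180.0]
force: [0.1, 0.3, -1.2]
width: 0.0214
grip_force: 0.0
```

```bash
cat > meas.py <<'E'
from h import *
s=read_state();print({k:np.round(s[k],4) for k in("time_s","joints","eef_pos","tcp_rot","force","width")})
for n in("scene","top"):
    p=read_camera(n);w=pts(p)
    for r in cut_out("board",p)[:2]:
        q=w[r["region"]];q=q[~np.isnan(q[:,0])]
        rect=cv2.minAreaRect(q[(q[:,2]>.008)&(q[:,2]<.02)][:,:2].astype(np.float32))
        print(n,round(r["conf"],2),r["location"],len(q),np.median(q,0).round(4),np.percentile(q[:,2],[2,98]).round(4),np.round(rect[0],4),np.round(rect[1],4),round(rect[2],2))
    # geometric: white points above sheet
    f=p["frame"].astype(int);m=(w[...,2]>.008)&(w[...,2]<.018)&(w[...,0]>.42)&(w[...,0]<.7)&(w[...,1]>-.04)&(w[...,1]<.14)
    q=w[m][:,:2].astype(np.float32)
    if len(q)>50: rect=cv2.minAreaRect(q);print(n,"geo",len(q),np.round(rect[0],4),np.round(rect[1],4),round(rect[2],2),np.median(w[m][:,2]).round(4))
    cv2.imwrite(f"pics/m_{n}.png",p["frame"][150:320,220:480].repeat(3,0).repeat(3,1))
E
python3 meas.py
```

```text
{'time_s': np.float64(7.45), 'joints': array([-14.0225,  23.7992, -13.8052,  52.4184,   0.6866, -14.0189]), 'eef_pos': array([ 0.5548, -0.1367,  0.2818]), 'tcp_rot': array([1.793283e+02, 1.441000e-01, 1.799955e+02]), 'force': array([ 0.0991,  0.2551, -1.2453]), 'width': np.float64(0.0214)}
scene 0.74 [349.2, 267.0] 1263 [0.5577 0.047  0.0122] [0.0031 0.0163] [0.5552 0.0437] [0.1519 0.0655] 0.02
scene geo 1185 [0.5649 0.0531] [0.1657 0.2541] 89.25 0.0124
top 0.89 [312.2, 257.4] 1012 [0.5536 0.0464 0.0128] [0.0076 0.0183] [0.5548 0.0465] [0.0585 0.1459] 89.97
top geo 1208 [0.5605 0.0529] [0.1711 0.2537] 89.79 0.0122
```

View pics/m_scene.png

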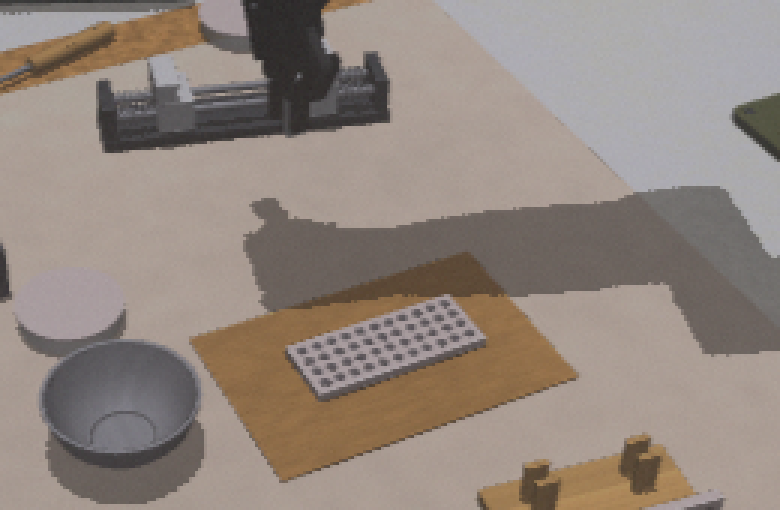

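The board is flat on the sheet at crop (385,347), pockets up, and released. It measures (0.555, 0.046) with its long side along x. Next I'll regrasp it across the width.

Request:
{"name": "play_rows", "arguments": {"series": [{"x":0,"y":0.03,"z":0,"rx":-0.7,"ry":0,"rz":0},{"x":0,"y":0.038,"z":0,"rx":0,"ry":0,"rz":0},{"x":0,"y":0.038,"z":0,"rx":0,"ry":0,"rz":0},{"x":0,"y":0.038,"z":-0.01,"rx":0,"ry":0,"rz":0},{"x":0,"y":0.03,"z":-0.02,"rx":0,"ry":0,"rz":0},{"x":0,"y":0.009,"z":-0.02,"rx":0,"ry":0,"rz":0},{"x":0,"y":0,"z":-0.02,"rx":0,"ry":0,"rz":0},{"x":0,"y":0,"z":-0.015,"rx":0,"ry":0,"rz":0},{"x":0,"y":0,"z":0,"rx":0,"ry":0,"rz":0},{"x":0,"y":0,"z":0,"rx":0,"ry":0,"rz":0}], "claw": -0.8}}

```text
time_s: 8.48
eef_pos: [0.5544, 0.0458, 0.1945]
tcp_rot: [179.6, -0.2, 180.0]
force: [0.4, 0.3, 1.1]
width: 0.0767
grip_force: 0.0
```

Request:
{"name": "play_rows", "arguments": {"series": [{"x":0,"y":0,"z":-0.01,"rx":-0.4,"ry":0,"rz":0},{"x":0,"y":0,"z":-0.008,"rx":0,"ry":0,"rz":0},{"x":0,"y":0,"z":-0.005,"rx":0,"ry":0,"rz":0},{"x":0,"y":0,"z":0,"rx":0,"ry":0,"rz":0},{"x":0,"y":0,"z":0,"rx":0,"ry":0,"rz":0}]}}

```text
time_s: 8.9
eef_pos: [0.5547, 0.0462, 0.1723]
tcp_rot: [-179.9, -0.0, -180.0]
force: [1.1, -0.0, -0.4]
width: 0.0769
grip_force: 0.0
```

Request:
{"name": "play_rows", "arguments": {"series": [{"x":0,"y":0,"z":0,"rx":0,"ry":0,"rz":0},{"x":0,"y":0,"z":0,"rx":0,"ry":0,"rz":0},{"x":0,"y":0,"z":0,"rx":0,"ry":0,"rz":0},{"x":0,"y":0,"z":0,"rx":0,"ry":0,"rz":0},{"x":0,"y":0,"z":0,"rx":0,"ry":0,"rz":0}], "claw": 1.0, "newtons": 70}}

```text
time_s: 9.32
eef_pos: [0.5551, 0.0462, 0.1736]
tcp_rot: [-179.9, 0.1, -180.0]
force: [-2.0, -0.2, 6.1]
width: 0.0576
grip_force: 75.0
```

Request:
{"name": "play_rows", "arguments": {"series": [{"x":0,"y":0,"z":0.01,"rx":0,"ry":0,"rz":0},{"x":0,"y":0,"z":0.025,"rx":0,"ry":0,"rz":0},{"x":0,"y":-0.01,"z":0.035,"rx":0,"ry":0,"rz":0},{"x":-0.004,"y":-0.03,"z":0.03,"rx":0,"ry":0,"rz":-2},{"x":-0.004,"y":-0.039,"z":0.01,"rx":0,"ry":0,"rz":-2},{"x":-0.004,"y":-0.04,"z":0,"rx":0,"ry":0,"rz":-2},{"x":-0.004,"y":-0.04,"z":0,"rx":0,"ry":0,"rz":-2},{"x":-0.004,"y":-0.04,"z":0,"rx":0,"ry":0,"rz":-2},{"x":-0.004,"y":-0.04,"z":0,"rx":0,"ry":0,"rz":-2},{"x":-0.004,"y":-0.04,"z":0,"rx":0,"ry":0,"rz":-2},{"x":-0.004,"y":-0.035,"z":0,"rx":0,"ry":0,"rz":0},{"x":-0.002,"y":-0.015,"z":0,"rx":0,"ry":0,"rz":0}]}}

```text
time_s: 10.32
eef_pos: [0.5203, -0.2862, 0.2826]
tcp_rot: [-179.8, 0.1, 165.8]
force: [0.3, -0.3, -0.6]
width: 0.0572
grip_force: 75.2
```

```bash
cat > hm.py <<'E'
from h import *
s=read_state();print({k:np.round(s[k],4) for k in("time_s","joints","eef_pos","tcp_rot","force","width")})
R=Ro.from_euler("xyz",s["tcp_rot"],degrees=True).as_matrix()
for n in("scene","top"):
    p=read_camera(n);w=pts(p);q=w[~np.isnan(w[...,0])]
    l=(q-np.array(s["eef_pos"]))@R
    m=(abs(l[:,1])<.04)&(l[:,2]>.145)&(l[:,2]<.19)&(abs(l[:,0])<.09)&((l[:,0]<-.02)|(l[:,0]>.02));b=l[m]
    if len(b)>20:
        print(n,len(b),np.percentile(b,[1,50,99],axis=0).round(4).tolist())
        for sgn in(-1,1):
            k=b[(b[:,0]*sgn>0.02)];print(sgn,len(k),np.median(k,0).round(4) if len(k) else "")
    cv2.imwrite(f"pics/h_{n}.png",p["frame"][100:270,180:440].repeat(3,0).repeat(3,1) if n=="scene" else p["frame"][190:360,330:540].repeat(3,0).repeat(3,1))
E
python3 hm.py
```

```text
{'time_s': np.float64(10.3167), 'joints': array([-28.7645,  25.6906, -10.4804,  53.6693,  -0.191 , -14.5621]), 'eef_pos': array([ 0.5203, -0.2862,  0.2826]), 'tcp_rot': array([-1.797750e+02,  1.066000e-01,  1.657975e+02]), 'force': array([ 0.264 , -0.259 , -0.6009]), 'width': np.float64(0.0572)}
scene 588 [[-0.0746, -0.0318, 0.1568], [-0.0229, 0.008, 0.1613], [0.0738, 0.0331, 0.17]]
-1 310 [-0.0485  0.0058  0.1614]
1 278 [0.0486 0.0088 0.1613]
top 757 [[-0.0727, -0.0275, 0.1559], [0.0336, 0.0072, 0.1613], [0.0754, 0.0314, 0.167]]
-1 271 [-0.0568  0.0131  0.1612]
1 486 [0.0489 0.0029 0.1613]
```

View pics/h_scene.png

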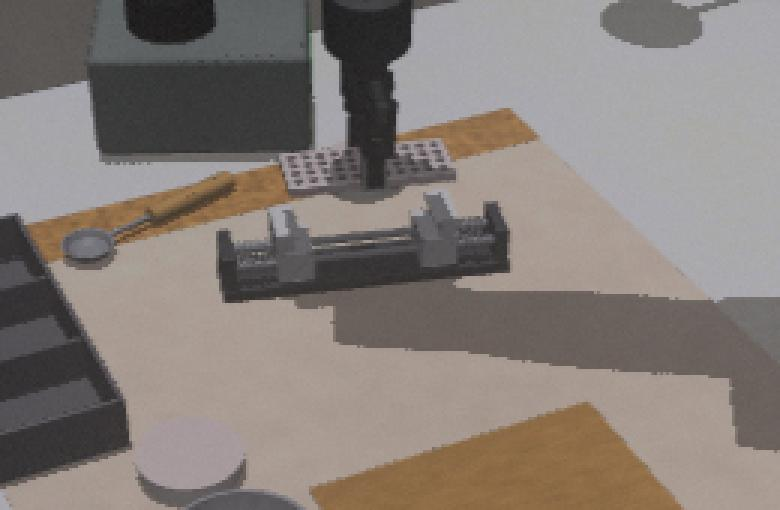

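The board is held level over the holder at crop (370,165) and centred in the grip. I'll tilt the far end down.

Request:
{"name": "play_rows", "arguments": {"series": [{"x":0.003,"y":-0.002,"z":0,"rx":0.73,"ry":2.91,"rz":0},{"x":0.003,"y":-0.002,"z":0,"rx":0.73,"ry":2.91,"rz":0},{"x":0.003,"y":-0.002,"z":0,"rx":0.73,"ry":2.91,"rz":0},{"x":0.0015,"y":-0.001,"z":-0.015,"rx":0.73,"ry":2.91,"rz":0},{"x":0,"y":0,"z":-0.012,"rx":0,"ry":0,"rz":0},{"x":0,"y":0,"z":0,"rx":0,"ry":0,"rz":0},{"x":0,"y":0,"z":0,"rx":0,"ry":0,"rz":0}]}}

```text
time_s: 11.0
eef_pos: [0.5315, -0.2875, 0.2544]
tcp_rot: [-180.0, -12.1, 166.1]
force: [-0.1, -0.7, -0.7]
width: 0.0578
grip_force: 75.1
```

```bash
cat > uv.py <<'E'
from h import *
s=read_state();R=Ro.from_euler("xyz",s["tcp_rot"],degrees=True).as_matrix();P=np.array(s["eef_pos"])
H=np.array([.521,-.291,0]);a=np.radians(-14.1);B=np.array([[np.cos(a),np.sin(a),0],[-np.sin(a),np.cos(a),0],[0,0,1]])
g=lambda l:(B@(P+R@np.array(l)-H)*1000).round(1)
print("t",s["time_s"].round(2),"TCP",g([0,0,0]),"E1top",g([-.075,0,.1613]),"E1bot",g([-.075,0,.1703]),"E2top",g([.075,0,.1613]),"E2bot",g([.075,0,.1703]),"rot",np.round(s["tcp_rot"],2))
d=B@R;print("zaxis",d[:,2].round(4),"yaxis",d[:,1].round(4),"F(uvz)",(B@np.array(s["force"])).round(1),"M",np.round(s["moment"],2),s["width"].round(4))
E
python3 uv.py
```

```text
Traceback (most recent call last):
  File "uv.py", line 5, in <module>
    print("t",s["time_s"].round(2),"TCP",g([0,0,0]),"E1top",g([-.075,0,.1613]),"E1bot",g([-.075,0,.1703]),"E2top",g([.075,0,.1613]),"E2bot",g([.075,0,.1703]),"rot",np.round(s["tcp_rot"],2))
              ^^^^^^^^^^^^^^^^^
AttributeError: 'float' object has no attribute 'round'
```

Request:
{"name": "play_rows", "arguments": {"series": [{"x":-0.001,"y":-0.006,"z":0,"rx":0,"ry":0,"rz":0},{"x":0,"y":0,"z":-0.008,"rx":0,"ry":0,"rz":-0.2},{"x":0,"y":0,"z":-0.01,"rx":0,"ry":0,"rz":0},{"x":0,"y":0,"z":-0.007,"rx":0,"ry":0,"rz":0},{"x":0,"y":0,"z":0,"rx":0,"ry":0,"rz":0},{"x":0,"y":0,"z":0,"rx":0,"ry":0,"rz":0}]}}

```text
time_s: 11.5
eef_pos: [0.5299, -0.2948, 0.229]
tcp_rot: [-180.0, -12.1, 165.8]
force: [0.7, -0.6, -1.0]
width: 0.0577
grip_force: 75.2
```

```bash
sed -i 's/s\["time_s"\].round(2)/s["time_s"]/; s/,s\["width"\].round(4)/,s["width"]/' uv.py; python3 uv.py; python3 hm.py
```

```text
t 11.5 TCP [  9.6  -1.6 229. ] E1top [49.1 -1.7 55.6] E1bot [47.2 -1.7 46.8] E2top [-97.6  -1.5  87.1] E2bot [-99.4  -1.6  78.3] rot [-179.95  -12.1   165.83]
zaxis [-2.097e-01 -5.000e-04 -9.778e-01] yaxis [ 1.1e-03  1.0e+00 -8.0e-04] F(uvz) [ 0.8 -0.4 -1. ] M [-0.05 -0.25  0.01] 0.05766545972450396
{'time_s': np.float64(11.5), 'joints': array([-28.366 ,  34.5765,  -4.1405,  63.0166,  -2.9911, -13.8913]), 'eef_pos': array([ 0.5299, -0.2948,  0.229 ]), 'tcp_rot': array([-179.9547,  -12.1035,  165.828 ]), 'force': array([ 0.6992, -0.5748, -1.0463]), 'width': np.float64(0.0577)}
scene 742 [[-0.089, -0.0296, 0.1477], [-0.0268, 0.01, 0.1617], [0.0737, 0.0332, 0.1896]]
-1 408 [-0.0559  0.0097  0.1619]
1 334 [0.0473 0.01   0.1614]
top 630 [[-0.089, -0.0262, 0.147], [0.0385, 0.0091, 0.161], [0.0762, 0.0324, 0.1764]]
-1 170 [-0.0721  0.0175  0.1623]
1 460 [0.049  0.0033 0.1607]
```

View pics/h_scene.png

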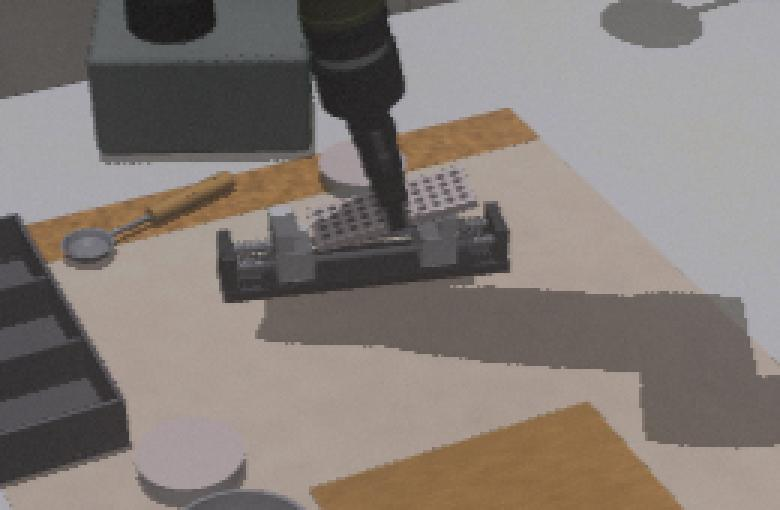

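Request:
{"name": "play_rows", "arguments": {"series": [{"x":0.005,"y":0,"z":0.001,"rx":0,"ry":0,"rz":0},{"x":0.0058,"y":-0.0015,"z":0,"rx":0,"ry":0,"rz":0},{"x":0.0058,"y":-0.0015,"z":0,"rx":0,"ry":0,"rz":0},{"x":0.0058,"y":-0.0015,"z":0,"rx":0,"ry":0,"rz":0},{"x":0.0058,"y":-0.0015,"z":0,"rx":0,"ry":0,"rz":0},{"x":0,"y":0,"z":0,"rx":0,"ry":0,"rz":0},{"x":0,"y":0,"z":0,"rx":0,"ry":0,"rz":0},{"x":0,"y":0,"z":0,"rx":0,"ry":0,"rz":0}], "newtons": 90}}

```text
time_s: 12.27
eef_pos: [0.5582, -0.3009, 0.2307]
tcp_rot: [-179.9, -12.1, 165.8]
force: [-3.1, 0.5, 0.6]
width: 0.0569
grip_force: 99.2
```

```bash
python3 uv.py
```

```text
t 12.2667 TCP [ 38.5  -0.5 230.7] E1top [78.  -0.8 57.2] E1bot [76.1 -0.8 48.4] E2top [-68.7  -0.6  88.6] E2bot [-70.5  -0.6  79.8] rot [-179.93  -12.09  165.83]
zaxis [-2.095e-01 -9.000e-04 -9.778e-01] yaxis [ 9.0e-04  1.0e+00 -1.1e-03] F(uvz) [-3.2 -0.3  0.6] M [ 0.07  0.43 -0.08] 0.056895209113884744
```

Request:
{"name": "play_rows", "arguments": {"series": [{"x":0.0048,"y":-0.0012,"z":0,"rx":0,"ry":0,"rz":0},{"x":0.0048,"y":-0.0012,"z":-0.0005,"rx":0,"ry":0,"rz":0},{"x":0.0042,"y":-0.001,"z":-0.0005,"rx":0,"ry":0,"rz":0},{"x":0,"y":0,"z":0,"rx":0,"ry":0,"rz":0},{"x":0,"y":0,"z":0,"rx":0,"ry":0,"rz":0},{"x":0,"y":0,"z":0,"rx":0,"ry":0,"rz":0}]}}

```text
time_s: 12.77
eef_pos: [0.5703, -0.304, 0.2297]
tcp_rot: [-179.9, -12.3, 165.8]
force: [-7.8, 1.8, 3.7]
width: 0.0569
grip_force: 99.4
```

```bash
python3 uv.py
```

```text
t 12.7667 TCP [ 51.   -0.6 229.7] E1top [89.8 -0.9 56.1] E1bot [87.8 -0.9 47.4] E2top [-56.8  -0.6  88.2] E2bot [-58.7  -0.6  79.4] rot [-179.93  -12.34  165.8 ]
zaxis [-2.137e-01 -9.000e-04 -9.769e-01] yaxis [ 0.0014  1.     -0.0012] F(uvz) [-8.  -0.2  3.7] M [ 0.16  1.35 -0.12] 0.05686980731089197
```

Request:
{"name": "play_rows", "arguments": {"series": [{"x":0.001,"y":0,"z":0,"rx":0,"ry":0,"rz":0},{"x":-0.004,"y":0.001,"z":-0.0013,"rx":-0.37,"ry":-1.5,"rz":0},{"x":-0.004,"y":0.001,"z":-0.0013,"rx":-0.37,"ry":-1.5,"rz":0},{"x":-0.004,"y":0.001,"z":-0.0015,"rx":-0.37,"ry":-1.5,"rz":0},{"x":-0.004,"y":0.001,"z":-0.0015,"rx":-0.37,"ry":-1.5,"rz":0},{"x":0,"y":0,"z":0,"rx":0,"ry":0,"rz":0},{"x":0,"y":0,"z":0,"rx":0,"ry":0,"rz":0},{"x":0,"y":0,"z":0,"rx":0,"ry":0,"rz":0}]}}

```text
time_s: 13.43
eef_pos: [0.5545, -0.2998, 0.224]
tcp_rot: [-179.9, -6.2, 165.8]
force: [-9.1, 2.4, 3.6]
width: 0.0571
grip_force: 99.5
```

```bash
python3 uv.py
```

```text
t 13.4333 TCP [ 34.6  -0.4 224. ] E1top [91.7 -0.7 55.5] E1bot [90.7 -0.7 46.6] E2top [-57.4  -0.4  71.8] E2bot [-58.4  -0.4  62.8] rot [-179.94   -6.22  165.78]
zaxis [-1.083e-01 -8.000e-04 -9.941e-01] yaxis [ 0.0021  1.     -0.001 ] F(uvz) [-9.5  0.1  3.6] M [ 0.13  1.59 -0.14] 0.05707917474310246
```

Request:
{"name": "play_rows", "arguments": {"series": [{"x":-0.0042,"y":0.001,"z":-0.0017,"rx":-0.37,"ry":-1.5,"rz":0},{"x":-0.0042,"y":0.001,"z":-0.0018,"rx":-0.37,"ry":-1.5,"rz":0},{"x":-0.0042,"y":0.001,"z":-0.0018,"rx":-0.37,"ry":-1.5,"rz":0},{"x":-0.0042,"y":0.001,"z":-0.0018,"rx":-0.37,"ry":-1.5,"rz":0},{"x":0,"y":0,"z":0,"rx":0,"ry":0,"rz":0},{"x":0,"y":0,"z":0,"rx":0,"ry":0,"rz":0},{"x":0,"y":0,"z":0,"rx":0,"ry":0,"rz":0}]}}

```text
time_s: 14.02
eef_pos: [0.5374, -0.2956, 0.2165]
tcp_rot: [-180.0, -0.1, 165.8]
force: [-9.1, 2.0, 3.8]
width: 0.0566
grip_force: 99.6
```

```bash
python3 uv.py; python3 hm.py
```

```text
t 14.0167 TCP [ 17.   -0.4 216.5] E1top [91.8 -0.6 55.1] E1bot [91.8 -0.6 46.1] E2top [-58.2  -0.3  55.3] E2bot [-58.2  -0.3  46.3] rot [-1.7999e+02 -8.0000e-02  1.6576e+02]
zaxis [-1.4e-03 -2.0e-04 -1.0e+00] yaxis [ 2.4e-03  1.0e+00 -2.0e-04] F(uvz) [-9.3 -0.3  3.8] M [ 0.26  1.83 -0.19] 0.056571738939748095
{'time_s': np.float64(14.0167), 'joints': array([-2.88034e+01,  3.09022e+01, -1.23889e+01,  4.67841e+01,
       -3.09000e-02, -1.45684e+01]), 'eef_pos': array([ 0.5374, -0.2956,  0.2165]), 'tcp_rot': array([-1.799890e+02, -8.060000e-02,  1.657649e+02]), 'force': array([-9.0551,  1.9513,  3.7853]), 'width': np.float64(0.0566)}
scene 937 [[-0.0889, -0.0304, 0.1483], [-0.0241, 0.0133, 0.1618], [0.0893, 0.0324, 0.1888]]
-1 492 [-0.0587  0.014   0.161 ]
1 445 [0.0595 0.0126 0.1625]
top 882 [[-0.088, -0.0261, 0.1474], [0.0327, 0.0072, 0.1606], [0.0885, 0.0326, 0.1742]]
-1 350 [-0.0666  0.0118  0.1584]
1 532 [0.0553 0.0034 0.1617]
```

View pics/h_scene.png

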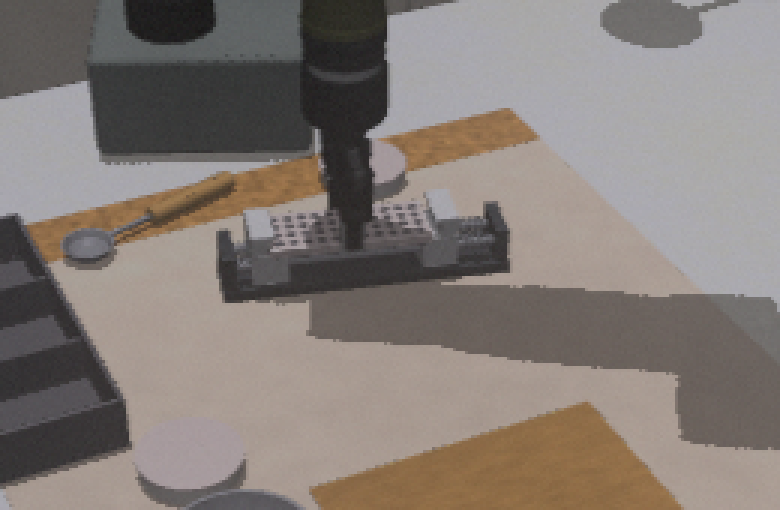

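The board is level and below both lips; the far jaw at crop (262,240) is pushed out. I'll slide it back to centre.

Request:
{"name": "play_rows", "arguments": {"series": [{"x":-0.0041,"y":0.001,"z":0,"rx":0,"ry":0,"rz":0},{"x":-0.0041,"y":0.001,"z":0,"rx":0,"ry":0,"rz":0},{"x":-0.0041,"y":0.0011,"z":0,"rx":0,"ry":0,"rz":0},{"x":-0.0042,"y":0.0011,"z":0,"rx":0,"ry":0,"rz":0},{"x":0,"y":0,"z":0,"rx":0,"ry":0,"rz":0},{"x":0,"y":0,"z":0,"rx":0,"ry":0,"rz":0},{"x":0,"y":0,"z":0,"rx":0,"ry":0,"rz":0}]}}

```text
time_s: 14.7
eef_pos: [0.524, -0.2922, 0.2169]
tcp_rot: [-180.0, 0.3, 165.8]
force: [-2.7, -0.5, -2.9]
width: 0.0565
grip_force: 99.0
```

```bash
python3 uv.py
```

```text
t 14.7 TCP [  3.2  -0.5 216.9] E1top [79.1 -0.6 56. ] E1bot [79.2 -0.6 47. ] E2top [-70.9  -0.4  55.2] E2bot [-70.8  -0.4  46.2] rot [-179.99    0.32  165.82]
zaxis [ 5.7e-03 -2.0e-04 -1.0e+00] yaxis [ 1.3e-03  1.0e+00 -2.0e-04] F(uvz) [-2.5 -1.1 -2.9] M [ 0.05  0.64 -0.19] 0.056523127192194995
```

Request:
{"name": "play_rows", "arguments": {"series": [{"x":-0.003,"y":0.001,"z":-0.0005,"rx":0,"ry":0,"rz":0},{"x":0,"y":0,"z":0,"rx":0,"ry":0,"rz":0},{"x":0,"y":0,"z":0,"rx":0,"ry":0,"rz":0},{"x":0,"y":0,"z":0,"rx":0,"ry":0,"rz":0}]}}

```text
time_s: 15.03
eef_pos: [0.5216, -0.2915, 0.2169]
tcp_rot: [-180.0, 0.4, 165.8]
force: [-1.0, -0.4, -1.9]
width: 0.0566
grip_force: 99.0
```

Request:
{"name": "play_rows", "arguments": {"series": [{"x":0,"y":0,"z":0,"rx":0,"ry":0,"rz":0},{"x":0,"y":0,"z":0,"rx":0,"ry":0,"rz":0},{"x":0,"y":0,"z":0,"rx":0,"ry":0,"rz":0},{"x":0,"y":0,"z":0,"rx":0,"ry":0,"rz":0},{"x":0,"y":0,"z":0,"rx":0,"ry":0,"rz":0},{"x":0,"y":0,"z":0,"rx":0,"ry":0,"rz":0}], "claw": -0.8}}

```text
time_s: 15.53
eef_pos: [0.5213, -0.2912, 0.2168]
tcp_rot: [-180.0, 0.4, 165.8]
force: [-0.2, -0.0, 0.4]
width: 0.0773
grip_force: 0.0
```

Request:
{"name": "play_rows", "arguments": {"series": [{"x":0,"y":0,"z":0.01,"rx":0,"ry":0,"rz":0},{"x":0,"y":0,"z":0.02,"rx":0,"ry":0,"rz":0},{"x":0,"y":0,"z":0.03,"rx":0,"ry":0,"rz":0},{"x":0,"y":0,"z":0.03,"rx":0,"ry":0,"rz":0},{"x":-0.03,"y":0.02,"z":0.02,"rx":0,"ry":0,"rz":0},{"x":-0.03,"y":0.02,"z":0.02,"rx":0,"ry":0,"rz":0},{"x":-0.03,"y":0.02,"z":0,"rx":0,"ry":0,"rz":0},{"x":-0.03,"y":0.02,"z":0,"rx":0,"ry":0,"rz":0},{"x":-0.03,"y":0.02,"z":0,"rx":0,"ry":0,"rz":0},{"x":0,"y":0,"z":0,"rx":0,"ry":0,"rz":0},{"x":0,"y":0,"z":0,"rx":0,"ry":0,"rz":0}]}}

```text
time_s: 16.45
eef_pos: [0.3691, -0.19, 0.3473]
tcp_rot: [-180.0, 0.3, 165.9]
force: [0.9, -0.3, 0.8]
width: 0.0768
grip_force: 0.0
```

```bash
python3 - <<'E'
from h import *
H=np.array([.521,-.291,0]);a=np.radians(-14.1);B=np.array([[np.cos(a),np.sin(a),0],[-np.sin(a),np.cos(a),0],[0,0,1]])
ims=[]
for n in("scene","top"):
    p=read_camera(n);w=(pts(p)-H)@B.T*1000
    u,v,z=w[...,0],w[...,1],w[...,2]
    for lo,hi in((-60,-45),(-30,-10),(10,30),(45,60)):
        m=(u>lo)&(u<hi)&(abs(v)<24)&(z>40);print(n,lo,hi,m.sum(),"z",np.median(z[m]).round(1))
    m=(z>49)&(z<58)&(abs(v)<45)&(abs(u)<60);print(n,"v range",np.percentile(v[m],[1,99]).round(1))
    for sg in(-1,1):
        m=(z>61.5)&(z<70)&(abs(v)<24)&(u*sg>50)&(u*sg<110);print(n,"lip",sg,np.percentile(u[m]*sg,[2,98]).round(1),np.median(z[m]).round(1))
    f=p["frame"];c=f[130:210,240:370] if n=="scene" else f[210:330,400:465]
    ims.append(cv2.resize(c,None,fx=4,fy=4))
h=max(i.shape[0] for i in ims);ims=[cv2.copyMakeBorder(i,0,h-i.shape[0],0,0,0) for i in ims]
cv2.imwrite("pics/fin.png",cv2.resize(np.hstack(ims),(780,int(h*780/sum(i.shape[1] for i in ims)))))
E
```

```text
scene -60 -45 58 z 56.9
scene -30 -10 73 z 56.7
scene 10 30 72 z 57.2
scene 45 60 59 z 57.0
scene v range [-32.2  32.5]
scene lip -1 [68.1 89.8] 65.2
scene lip 1 [70.6 91.7] 65.9
top -60 -45 94 z 56.3
top -30 -10 122 z 56.5
top 10 30 118 z 56.5
top 45 60 87 z 56.6
top v range [-27.3  31.9]
top lip -1 [64.9 90.8] 65.3
top lip 1 [68.7 90.3] 65.5
```

View pics/fin.png

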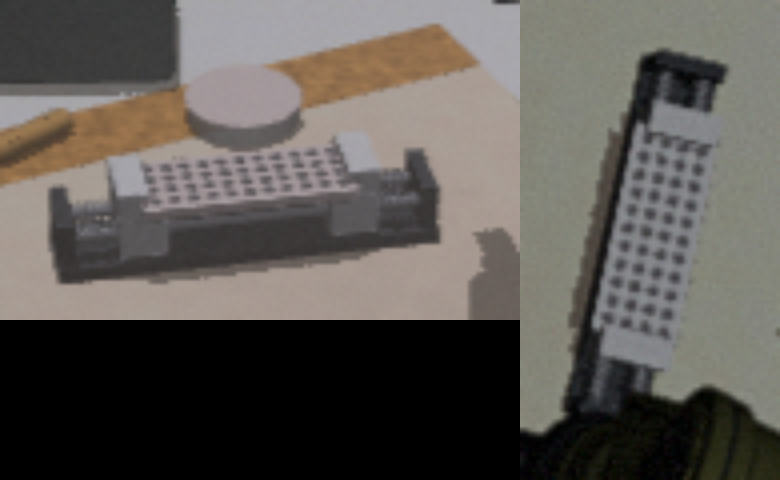

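The board is under both lips and level, but its top reads about 56.5 mm instead of 54 mm. Wall friction is holding it about 2 mm above the ledges, so I'll press it down gently with closed fingertips.

Request:
{"name": "play_rows", "arguments": {"series": [{"x":0.025,"y":-0.017,"z":0,"rx":0,"ry":0,"rz":0},{"x":0.03,"y":-0.02,"z":0,"rx":0,"ry":0,"rz":0},{"x":0.03,"y":-0.02,"z":0,"rx":0,"ry":0,"rz":0},{"x":0.03,"y":-0.02,"z":-0.01,"rx":0,"ry":0,"rz":0},{"x":0.025,"y":-0.017,"z":-0.02,"rx":0,"ry":0,"rz":0},{"x":0.012,"y":-0.007,"z":-0.03,"rx":0,"ry":-0.3,"rz":0},{"x":0,"y":0,"z":-0.03,"rx":0,"ry":0,"rz":0},{"x":0,"y":0,"z":-0.017,"rx":0,"ry":0,"rz":0},{"x":0,"y":0,"z":0,"rx":0,"ry":0,"rz":0},{"x":0,"y":0,"z":0,"rx":0,"ry":0,"rz":0},{"x":0,"y":0,"z":0,"rx":0,"ry":0,"rz":0}], "claw": 1.0, "newtons": 20}}

```text
time_s: 17.47
eef_pos: [0.5243, -0.293, 0.2407]
tcp_rot: [180.0, 0.8, 165.8]
force: [-0.6, 0.6, -0.2]
width: -0.0001
grip_force: 0.0
```

Request:
{"name": "play_rows", "arguments": {"series": [{"x":-0.003,"y":0.001,"z":-0.004,"rx":0,"ry":0,"rz":0},{"x":0,"y":0,"z":-0.004,"rx":0,"ry":0,"rz":0},{"x":0,"y":0,"z":-0.002,"rx":0,"ry":0,"rz":0},{"x":0,"y":0,"z":0,"rx":0,"ry":0,"rz":0},{"x":0,"y":0,"z":0,"rx":0,"ry":0,"rz":0}]}}

```text
time_s: 17.88
eef_pos: [0.5201, -0.2912, 0.23]
tcp_rot: [179.9, 0.7, 165.8]
force: [-0.5, 0.0, -0.4]
width: -0.0001
grip_force: 0.0
```

Request:
{"name": "play_rows", "arguments": {"series": [{"x":0,"y":0,"z":-0.001,"rx":0,"ry":0,"rz":0},{"x":0,"y":0,"z":-0.001,"rx":0,"ry":0,"rz":0},{"x":0,"y":0,"z":0,"rx":0,"ry":0,"rz":0},{"x":0,"y":0,"z":0,"rx":0,"ry":0,"rz":0}]}}

```text
time_s: 18.22
eef_pos: [0.5203, -0.2913, 0.2279]
tcp_rot: [179.9, 0.7, 165.8]
force: [-0.2, 0.1, 1.7]
width: -0.0001
grip_force: 1.0
```

Request:
{"name": "play_rows", "arguments": {"series": [{"x":0,"y":0,"z":-0.001,"rx":0,"ry":0,"rz":0},{"x":0,"y":0,"z":0,"rx":0,"ry":0,"rz":0},{"x":0,"y":0,"z":0,"rx":0,"ry":0,"rz":0}]}}

```text
time_s: 18.47
eef_pos: [0.5206, -0.2914, 0.2275]
tcp_rot: [179.9, 0.7, 165.8]
force: [-0.6, 1.1, 5.4]
width: 0.0003
grip_force: 2.6
```

Request:
{"name": "play_rows", "arguments": {"series": [{"x":0,"y":0,"z":-0.0005,"rx":0,"ry":0,"rz":0},{"x":0,"y":0,"z":0,"rx":0,"ry":0,"rz":0},{"x":0,"y":0,"z":0,"rx":0,"ry":0,"rz":0}]}}

```text
time_s: 18.72
eef_pos: [0.5207, -0.2914, 0.2274]
tcp_rot: [179.9, 0.8, 165.8]
force: [-0.6, 0.5, 7.2]
width: -0.0
grip_force: 3.8
```

Request:
{"name": "play_rows", "arguments": {"series": [{"x":0,"y":0,"z":-0.001,"rx":0,"ry":0,"rz":0},{"x":0,"y":0,"z":-0.001,"rx":0,"ry":0,"rz":0},{"x":0,"y":0,"z":0,"rx":0,"ry":0,"rz":0},{"x":0,"y":0,"z":0,"rx":0,"ry":0,"rz":0}]}}

```text
time_s: 19.05
eef_pos: [0.5216, -0.2916, 0.2273]
tcp_rot: [180.0, 1.0, 165.9]
force: [-1.0, 2.7, 15.7]
width: 0.0001
grip_force: 8.1
```

Request:
{"name": "play_rows", "arguments": {"series": [{"x":0,"y":0,"z":0.01,"rx":0,"ry":0,"rz":0},{"x":0,"y":0,"z":0.02,"rx":0,"ry":0,"rz":0},{"x":0,"y":0,"z":0.03,"rx":0,"ry":0,"rz":0},{"x":0,"y":0,"z":0.03,"rx":0,"ry":0,"rz":0},{"x":-0.03,"y":0.02,"z":0.02,"rx":0,"ry":0,"rz":0},{"x":-0.03,"y":0.02,"z":0.01,"rx":0,"ry":0,"rz":0},{"x":-0.03,"y":0.02,"z":0,"rx":0,"ry":0,"rz":0},{"x":-0.03,"y":0.02,"z":0,"rx":0,"ry":0,"rz":0},{"x":-0.03,"y":0.02,"z":0,"rx":0,"ry":0,"rz":0},{"x":-0.02,"y":0.02,"z":0,"rx":0,"ry":0,"rz":0},{"x":0,"y":0,"z":0,"rx":0,"ry":0,"rz":0}]}}

```text
time_s: 19.97
eef_pos: [0.3448, -0.1679, 0.3432]
tcp_rot: [179.8, 0.2, 165.9]
force: [0.0, 0.4, -0.5]
width: -0.0001
grip_force: 0.0
```

```bash
python3 - <<'E'
from h import *
H=np.array([.521,-.291,0]);a=np.radians(-14.1);B=np.array([[np.cos(a),np.sin(a),0],[-np.sin(a),np.cos(a),0],[0,0,1]])
for n in("scene","top"):
    p=read_camera(n);w=(pts(p)-H)@B.T*1000
    u,v,z=w[...,0],w[...,1],w[...,2]
    print(n,"board z",[float(np.median(z[(u>lo)&(u<hi)&(abs(v)<24)&(z>40)]).round(1)) for lo,hi in((-60,-45),(-30,-10),(10,30),(45,60))],
     "v sides",[float(np.median(z[(abs(u)<55)&(v>lo)&(v<hi)&(z>45)]).round(1)) for lo,hi in((-24,-10),(10,24))])
    for sg in(-1,1):
        m=(z>61.5)&(z<70)&(abs(v)<24)&(u*sg>50)&(u*sg<110);print("lip",sg,np.percentile(u[m]*sg,[2,50,98]).round(1),np.median(z[m]).round(1))
    m=(abs(u)<130)&(abs(v)<28)&(z>8)&(z<17);print("base z",m.sum(),np.median(z[m]))
    m=(abs(u)<200)&(abs(v)>60)&(abs(v)<100)&(z<6);print("table z",np.median(z[m]))
E
```

```text
scene board z [54.7, 55.1, 55.0, 55.3] v sides [54.8, 55.3]
lip -1 [68.1 78.9 89.4] 65.3
lip 1 [70.8 81.3 91.5] 65.8
base z 544 12.38234213389517
table z 1.580193826557137
top board z [54.8, 54.9, 54.6, 54.3] v sides [54.6, 54.4]
lip -1 [70.4 80.2 91.1] 65.2
lip 1 [68.7 78.8 89.8] 64.7
base z 248 11.984042784252201
table z 0.9402367680517396
```

```bash
python3 -c "
from workcell import *
print(hand_in())"
```

```text
the job is handed in; nothing more can be done
None
```

The long board is in the spring holder, pockets up, level on both ledges, under both lips and centred to within about 1 mm by camera, and the job is handed in at about 20 s; while laying it on the sheet I briefly pressed its edge down with about 69 N at the wrist, under the 120 N limit.

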